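# Show the relay board to the inspection camera

## Robot

A 7-joint arm with a two-finger parallel gripper is mounted at the origin on the work surface. World frame = base frame: x ahead of the robot, y to its left, z up, the work surface at z = 0. Lengths are in mm, angles in rad, forces in N, time in s.
With the tool pointing down it reaches from about 400 to 875 mm from the base axis. Payload 4.4 kg.
Tool frame: the origin (TCP) lies midway between the tips of the shut fingers; the grasp point (between the pads) lies 19 mm behind it; z points along the fingers, y is the line along which they close (so a half turn about z gives the same grasp; the last joint's range is limited). The gripper opens to 85 mm and grips with 20 to 120 N. Pads are 22 mm wide; open, the fingers measure 114 mm over their backs; the gripper's body (76 mm by 85 mm) begins 54 mm behind the grasp point. The pads swing forward as they close: fully open they stand 13 mm farther back than shut.
Start: joints at [-1.179, 0.628, 0.038, 1.517, -0.027, 0.996, -0.02], TCP at [287.264, 583.093, 231.313] pointing down, gripper open.
Joint ranges: [-3.06, 3.06], [-0.37, 2.12], [-1.25, 1.32], [0.18, 2.47], [-1.1, 4.24], [0.23, 1.98], [-2.94, 2.94]. Speed limits (rad/s): [2.57, 2.57, 3.14, 3.14, 3.14, 3.14, 3.14].

## Interface

Orientations are given as [roll, pitch, yaw] about the fixed x, y, z axes, in that order (R = Rz(yaw) Ry(pitch) Rx(roll)).
In Python, from cell import ctrl gives the robot as it stands.
- The arm moves only by the shell command python3 -m crank 'ROWS' [OPENING]. ROWS is JSON, a list that holds one entry, the list of rows, each a list of 4 numbers: the shift along the tool's x, y, z normalised to -1 to 1, where 1 is 2.5 cm, then the turn about the tool's z normalised to -1 to 1, where 1 is 0.08 rad. In form: [[[dx, dy, dz, turn], ...]]. A call has 1 to 12 rows; each row shifts and turns the commanded pose from where the row before left it, along the tool's axes as they then stand; what a row does not reach is not made up. A row lasts 1/12 s, in which the tool goes at most 41.7 mm and 7.16 degrees, less where a joint would pass 70% of its speed; a pose out of reach is approached as far as the arm can. A call with a number of a shift or a turn outside -1 to 1 is refused whole. A call with a gripper value outside its range is refused whole. OPENING is the closure, from -1 (fully open) to 1 (shut), set as the call begins (- or left out, the last holds). The fingers move at their own pace and stop on an object; the grip force is fixed at half the most. Time passes only in rows, so rows that do not move let the fingers close. It gives the time, the measured TCP pose, the force, the opening and the grip force at its end, in the units of the state.
- ctrl.read_state(): the state, without advancing time (a new reading comes with each control period).
- ctrl.get_image(name): name is "scene" or "top" or "wrist"; returns a dict with "img" (400x640x3 uint8, red, green, blue), "intrinsics" (3x3 intrinsics, pixels), "extrinsics" (4x4, takes a point from camera to world coordinates). Camera axes: x right, y up, looking along -z (the intrinsics and any distortion apply to the point x, -y, -z); pixel columns grow to the right and rows downward; lengths in mm; the calibration is good to about 2 mm. The wrist camera is an equidistant fisheye: a pixel r from the principal point sees the ray r / f radians off the axis. A picture is of the moment at which its call begins. There is no depth.
- ctrl.finish_job(): hands the job in; it is judged then, once.
Trained networks look in the newest picture that a camera, given by its name, has taken for a name from the list of things; names that differ only in an ending like _2 or _b are one class to them, and where a whole thing is asked for, a point or a joint stands for the part that bears it (a point fixed in the world has none). Each returns a list of dicts, best first, with "confidence" (0 to 1); they miss things now and then, are a little off and sometimes report something else, mostly with a low value. They report only what shows in the picture. A call takes as long as a camera call.
- ctrl.find_in(camera, target): "position" ([row, column] in pixels, amid what is visible of it).
- ctrl.trace(camera, target): "mask" (400x640 bool, what is visible of it) and "position" ([row, column] in pixels, amid what is visible of it).
- ctrl.place_of(camera, target): "position" ([row, column] in pixels: a listed point, or the origin of a listed thing).
The state is a dict: "clock": time; "qpos": joint angles; "qd": joint speeds; "tau": joint torques, N m; "eef_pos": TCP position; "tool_rot": TCP orientation; "force": force on the tool from outside, world axes, zero at the start; "torque": the same for the moment, N m; "width": finger opening in mm; "gripper_force": force on a finger pad.
Only numpy, scipy, OpenCV 4.12 (cv2) and the standard library are available. Lean on these libraries where they do the work, as an engineer would, in place of code of your own. Each camera call takes 0.05 s, during which the arm holds its last target. There are 200 camera calls.

## Task

Take the relay board, the green one with four amber relays, by its aluminium bar, keeping the fingers off its components, draw it straight up out of the rack and show it to the inspection camera: component side squarely facing the lens, bar uppermost and level as the camera sees it, the middle of the board in the centre of the view, 150 mm in front of the lens. Finish while holding it there, still and in the air. Leave the other boards, the solder reel and the tip cleaner where they are, and do not touch the camera or its stand.

Things in the scene. Friction and masses are not known exactly. Their poses are not given: they have to be found in the camera images.
- relay_board: Green circuit board on edge in one of the rack's 3 occupied grooves: 100 mm long (x), 2 thick (y), 80 high (z), an aluminium bar over its top edge. Four amber relays stand 15.5 mm proud of its -y face, the component side, with white connectors and black capacitors; +y is the plain back. Origin: middle of the lower edge, mid-thickness; z up. 0.18 to 0.25 kg, loose.
- relay_bar: Aluminium bar of the relay board, rigid with it: 100 mm (x) by 12 (y, the thickness to grip) by 20 (z), flat free sides, centred over the board's thickness. Origin at its centre, 82 mm above the board's lower edge, so it spans 72 to 92 mm; axes those of the board.
- relay_parts: Components of the relay board, rigid with it, on its -y face, 5 to 70 mm above the lower edge; those above 58 mm (flat black transistors) stand no prouder than the bar. Fingers must not press on them. Origin and axes those of the board.
- relay_face (a point): Middle of the relay board's component side: the point of its -y face 40 mm above the lower edge. Axes those of the board.
- lens (a point): Centre of the camera lens's front: black barrel with a white light ring, 66 mm across, on a white box head (68 x 62 x 58 mm) held in a grey fork. x: line of sight, out of the lens, 0.25 to 0.6 rad below level; y: level, to the left in the picture; z: up in the picture. Some 0.23 to 0.27 m above the table.
- stand: Fixed camera stand with all it carries (fork, camera head): white base plate 170 x 150 x 18 mm, steel column 22 mm thick, 378 mm tall, fork at 285 mm. Origin: on the table, 35 mm in front of the column's axis; x the way the camera looks, z up.
- rack: Fixed black board rack, 130 mm (x) by 216 (y): floor 8 mm thick, two combed walls at the x ends, 58 mm tall. Boards stand along x, their x within 0.1 rad of the rack's, in grooves 5 mm wide at y = -65, 0, +65 mm, leaning a little in 1.5 mm of play each way; they leave only straight up, by 50 mm or more. Origin: middle of the underside; z up.
- terminal_board: A second green board, same size, bar, origin and axes as the relay board, but with a blue screw-terminal strip and no relays. Loose in its groove; it stays there.
- logic_board: A third green board, same size, bar, origin and axes as the relay board, but with two white connectors and flat black chips, no relays. Loose in its groove; it stays there.
- solder_reel: Loose reel of solder standing on its flange on the table, 58 mm across and 44 mm high. Origin: centre of its underside.
- tip_cleaner: Loose black soldering-tip cleaner with a brass top, 76 mm across and 50 mm high. Origin: centre of its underside.

How it is judged (in metres and radians):
On the way:
1. the relay board is drawn up clear of the rack in the fingers (height (world z) of relay_board above 0.065 m and contact force between the fingers and relay_bar above 2 N and contact force between relay_board and rack below 0.1 N), for 0.1 s.
At the end, for the whole second after the job is handed in: Relay board held still in the air by its bar, touching nothing else: face centre within 20 mm of the line of sight, 130 to 170 mm from the lens; components to the lens, square, bar up and level in view, within 0.2 rad. Other boards, reel and cleaner upright within 15 mm of their starts (x of relay_face in the frame of lens between 0.13 and 0.17 m and y of relay_face in the frame of lens between -0.02 and 0.02 m and z of relay_face in the frame of lens between -0.02 and 0.02 m and angle between the y axis of relay_board and the x axis of lens, either way round below 0.2 rad and angle between the x axis of relay_board and the y axis of lens, either way round below 0.2 rad and y of lens in the frame of relay_board below -0.1 m and z of relay_bar in the frame of lens above 0.02 m and contact force between the fingers and relay_bar above 2 N and height (world z) of relay_board above 0.06 m and contact force between relay_board and rack below 0.1 N and contact force between relay_board and stand below 0.1 N and contact force between relay_board and terminal_board below 0.1 N and contact force between relay_board and logic_board below 0.1 N and contact force between relay_board and solder_reel below 0.1 N and contact force between relay_board and tip_cleaner below 0.1 N and linear speed of relay_board below 0.02 m/s and angular speed of relay_board below 0.2 rad/s and distance of each of terminal_board, logic_board, solder_reel, tip_cleaner from where it was at the start of the episode below 0.015 m and angle between each of terminal_board, logic_board, solder_reel, tip_cleaner's own z axis and vertical below 0.15 rad); the arm keeps its last pose, push and grip.
It fails at once if another board in the rack, the reel or the tip cleaner is displaced by more than 15 mm (distance of any of terminal_board, logic_board, solder_reel, tip_cleaner from where it was at the start of the episode above 0.015 m).
It fails at once if the camera or its stand is touched (more than 1 N) (contact force between anything else and stand above 1 N).
It fails at once if the fingers press on the relay board's components (more than 1 N) (contact force between the fingers and relay_parts above 1 N).
It fails at once if the relay board is out of the fingers once clear of the rack floor by more than 30 mm (height (world z) of relay_board above 0.038 m and contact force between the fingers and relay_bar below 0.2 N).
It also fails if it takes over 38 s, if anything falls off the work surface, if the arm or the gripper's body presses on something with over 40 N, if the wrist force passes 120 N, or if a joint passes its speed limit or range.

## Working session

There is one attempt and no reset: what is moved stays moved. The work goes in short steps, Python scripts to look and compute and a shell command to move; the robot and the scene stay as the last step left them, time stands still between calls to the robot, and variables do not carry over. Pictures are saved under pics/ and viewed, at most 10 in all, crops included, and the job is handed in when it is done.

```bash
ls; mkdir -p pics; cat > h.py <<'E'
import numpy as np, cv2
from cell import ctrl
def save(n,f):
    d=ctrl.get_image(n); cv2.imwrite(f'pics/{f}.png',d['img'][:,:,::-1]); return d
E
python3 - <<'E'
from h import *
for n in ('scene','top','wrist'):
    d=save(n,n+'0'); print(n,d['intrinsics'],d['extrinsics'].round(3),[k for k in d])
    for t in ('relay_board','relay_bar','relay_face','lens','stand','rack','terminal_board','logic_board'):
        print(t,[(np.round(r['position'],1).tolist(),round(r['confidence'],2)) for r in ctrl.place_of(n,t)[:2]])
s=ctrl.read_state();print(s)
E
```

```text
pics
scene [[455.77071971   0.         314.93176174]
 [  0.         455.77071971 198.23724465]
 [  0.           0.           1.        ]] [[-2.430000e-01 -7.040000e-01  6.680000e-01  1.539115e+03]
 [ 9.700000e-01 -1.730000e-01  1.710000e-01  1.441430e+02]
 [-5.000000e-03  6.890000e-01  7.250000e-01  1.139099e+03]
 [ 0.000000e+00  0.000000e+00  0.000000e+00  1.000000e+00]] ['img', 'intrinsics', 'extrinsics']
relay_board [([225.3, 397.0], 0.43)]
relay_bar [([210.6, 396.3], 0.48)]
relay_face [([217.6, 396.3], 0.61)]
lens [([143.0, 249.9], 0.68)]
stand [([190.6, 225.6], 0.96)]
rack [([232.8, 414.0], 0.56)]
terminal_board [([233.2, 433.2], 0.56)]
logic_board [([233.2, 418.9], 0.66), ([265.1, 303.6], 0.47)]
top [[512.89433124   0.         317.13410456]
 [  0.         512.89433124 189.3287187 ]
 [  0.           0.           1.        ]] [[ 4.000000e-03  9.980000e-01 -6.700000e-02  5.280950e+02]
 [-1.000000e+00  4.000000e-03  2.000000e-03 -7.769300e+01]
 [ 2.000000e-03  6.700000e-02  9.980000e-01  1.618984e+03]
 [ 0.000000e+00  0.000000e+00  0.000000e+00  1.000000e+00]] ['img', 'intrinsics',
[... 817 characters left out ...]
35, 'qpos': array([-1.1788124 ,  0.62836895,  0.03851312,  1.51742489, -0.02700247,
        0.99631377, -0.02000522]), 'qd': array([-5.54811341e-04, -8.49598864e-04, -8.00932048e-05, -6.66872046e-05,
        5.73704078e-04,  1.00762872e-03, -1.64312569e-04]), 'tau': array([-6.67059521e-05, -5.63278556e+01,  1.22604143e+00, -1.93781894e+01,
        1.11181039e-02,  1.61304422e-03,  6.73072222e-06]), 'eef_pos': array([287.25653939, 583.07942245, 231.32582002]), 'tool_rot': array([ 3.14158965e+00, -3.18206883e-05,  2.68376598e+00]), 'force': array([ 0.02489   , -0.15987689, -0.26267502]), 'torque': array([-0.01582249, -0.0048627 , -0.04357501]), 'gripper_force': 0.0, 'width': 85.24312180972404}
```

View pics/scene0.png

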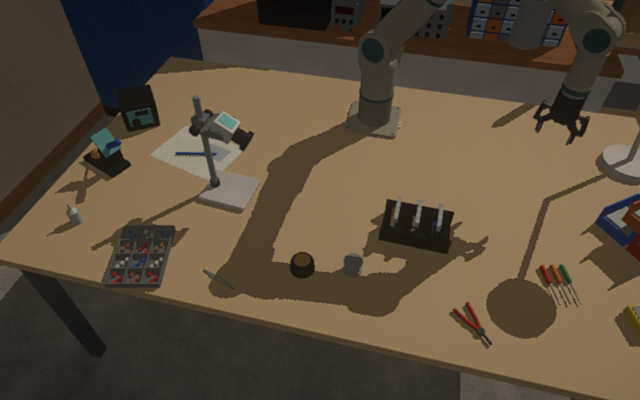

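View pics/top0.png

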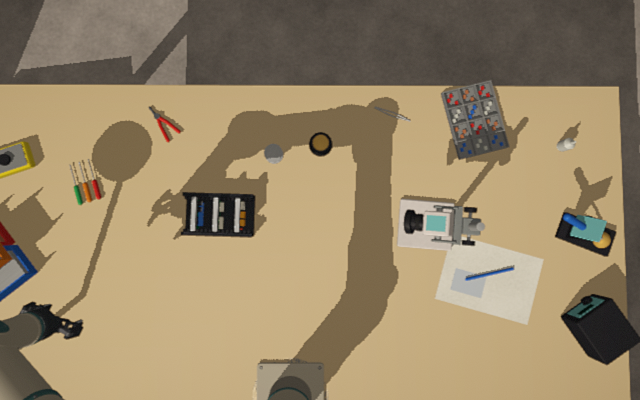

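```bash
cat >> h.py <<'E'
def ray(d,rc):
    K=d['intrinsics'];E=d['extrinsics'];r,c=rc
    v=np.array([(c-K[0,2])/K[0,0],-(r-K[1,2])/K[1,1],-1.]);v=E[:3,:3]@v
    return E[:3,3],v/np.linalg.norm(v)
def fray(d,rc):
    K=d['intrinsics'];E=d['extrinsics'];u=np.array([rc[1]-K[0,2],rc[0]-K[1,2]]);r=np.hypot(*u);t=r/K[0,0]
    v=np.array([np.sin(t)*u[0]/r,-np.sin(t)*u[1]/r,-np.cos(t)]);return E[:3,3],E[:3,:3]@v
def tri(a,b):
    M=sum(np.eye(3)-np.outer(v,v) for _,v in(a,b));y=sum((np.eye(3)-np.outer(v,v))@o for o,v in(a,b))
    p=np.linalg.solve(M,y);res=[np.linalg.norm((np.eye(3)-np.outer(v,v))@(p-o)) for o,v in(a,b)]
    return p.round(1),np.round(res,1)
def atz(a,z): return (a[0]+a[1]*(z-a[0][2])/a[1][2]).round(1)
E
python3 - <<'E'
from h import *
P={n:ctrl.get_image(n) for n in('scene','top')}
S=dict(relay_bar=((210.6,396.3),(212.3,239.9)),relay_face=((217.6,396.3),(211.9,239.3)),lens=((143,249.9),(224.9,408)),stand=((190.6,225.6),(221.9,434.8)),rack=((232.8,414),(213.3,217.7)),logic=((233.2,418.9),(216.7,221.7)),term=((233.2,433.2),(211.9,197.3)))
for k,(a,b) in S.items(): print(k,*tri(ray(P['scene'],a),ray(P['top'],b)))
E
```

```text
relay_bar [560.4 151.9  86.2] [1.7 1.7]
relay_face [562.4 157.   56.8] [0.6 0.6]
lens [ 525.  -323.8  235. ] [1.2 1.2]
stand [ 532.5 -443.7    3.9] [6.9 6.9]
rack [559.9 227.2  -0.6] [5.8 5.8]
logic [547.8 230.8 -16.6] [7.5 7.5]
term [563.6 285.8  19.2] [6.9 6.9]
```

```bash
python3 -m crank '[[[0,0,0,-0.95],[0,0,0,-0.95],[0,0,0,-0.95],[0,0,0,-0.95],[0,0,0,-0.95],[-0.64,-1,0,-0.95],[-0.64,-1,0,0],[-0.64,-1,0,0],[-0.64,-1,0,0],[-0.64,-1,0,0],[-0.64,-1,0,0],[-0.64,-1,0,0]]]' -1
python3 -m crank '[[[-0.64,-1,0,0],[-0.64,-1,0,0],[-0.64,-1,0,0],[-0.64,-1,0,0],[-0.64,-1,0,0],[-0.64,-1,0,0],[-0.64,-1,0,0],[0,0,0,0]]]'
python3 - <<'E'
from h import *
d=save('wrist','wrist1'); print(d['extrinsics'].round(3))
for t in ('relay_bar','relay_face','lens','rack','relay_board','terminal_board'):
    print(t,[(np.round(r['position'],1).tolist(),round(r['confidence'],2)) for r in ctrl.place_of('wrist',t)[:2]])
im={n:cv2.imread(f'pics/{n}0.png') for n in('scene','top')}
a=cv2.resize(im['scene'][85:215,180:280],None,fx=4,fy=4,interpolation=cv2.INTER_CUBIC)
b=cv2.resize(im['top'][190:255,395:495],None,fx=4,fy=4,interpolation=cv2.INTER_CUBIC)
c=np.zeros((520,800,3),np.uint8);c[:,:400]=a;c[:260,400:]=b;cv2.imwrite('pics/crop0.png',c)
print(ctrl.read_state()['qpos'].round(3))
E
```

```text
clock: 2.45
eef_pos: [397.7, 405.5, 231.5]
tool_rot: [3.141, 0.0, 3.14]
force: [1.3, 0.3, 0.6]
width: 85.1
gripper_force: 0.0
clock: 3.12
eef_pos: [512.8, 224.1, 231.4]
tool_rot: [-3.137, 0.003, 3.13]
force: [-0.4, -0.5, 0.1]
width: 85.2
gripper_force: 0.0
[[ 1.20000e-02 -9.59000e-01 -2.84000e-01  4.40836e+02]
 [ 1.00000e+00  1.10000e-02  7.00000e-03  2.26276e+02]
 [-4.00000e-03 -2.84000e-01  9.59000e-01  3.74010e+02]
 [ 0.00000e+00  0.00000e+00  0.00000e+00  1.00000e+00]]
relay_bar [([233.2, 254.0], 0.63), ([212.7, 369.4], 0.57)]
relay_face [([223.3, 261.5], 0.82), ([208.3, 271.1], 0.57)]
lens [([204.3, 270.9], 0.71)]
rack [([207.8, 321.7], 0.57)]
relay_board [([207.5, 271.3], 0.76), ([220.0, 262.7], 0.39)]
terminal_board [([211.3, 369.3], 0.79), ([207.8, 324.7], 0.27)]
[-0.426  0.497 -0.08   1.774  0.049  0.872  1.043]
```

View pics/wrist1.png

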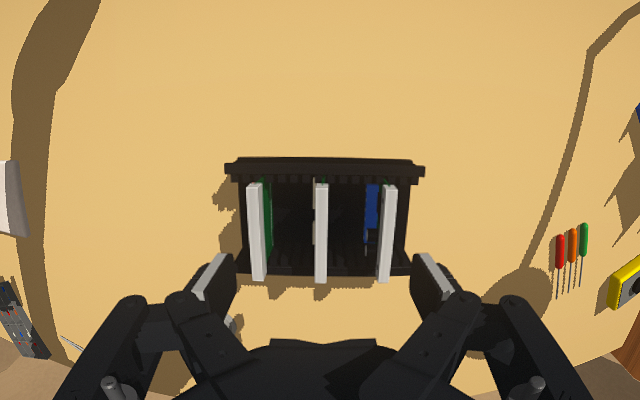

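View pics/crop0.png

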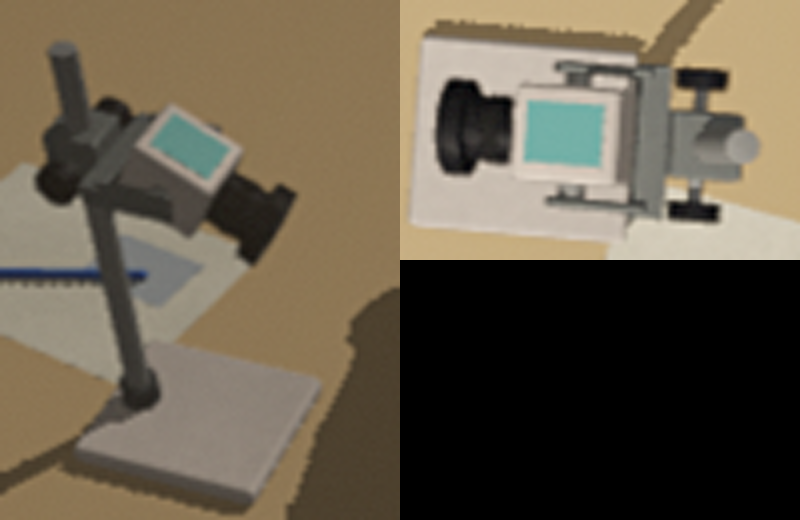

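```bash
python3 - <<'E'
from h import *
P={n:ctrl.get_image(n) for n in('scene','top')}
R={'scene':(100,150,200,260),'top':(205,245,415,455)}
C={}
for n,(r0,r1,c0,c1) in R.items():
    im=P[n]['img'][r0:r1,c0:c1].astype(float)
    im=cv2.resize(im,None,fx=8,fy=8,interpolation=cv2.INTER_CUBIC)
    m=((im[:,:,1]-im[:,:,0])>25).astype(np.uint8)
    k,l,s,_=cv2.connectedComponentsWithStats(m);i=1+np.argmax(s[1:,4]);m=(l==i).astype(np.uint8)
    h=cv2.convexHull(cv2.findContours(m,0,2)[0][0])
    q=cv2.approxPolyN(h,4)[0].astype(float)
    q=(q+.5)/8-.5; C[n]=np.c_[q[:,1]+r0,q[:,0]+c0]; print(n,C[n].round(1).tolist())
s,t=C['scene'],C['top']
# order: front+x, front-x, rear+x, rear-x
S=[s[s[:,0].argmax()],s[s[:,1].argmax()],s[s[:,1].argmin()],s[s[:,0].argmin()]]
L=t[t[:,1].argsort()];F=L[:2][L[:2,0].argsort()];B=L[2:][L[2:,0].argsort()]
T=[F[0],F[1],B[0],B[1]]
p=[]
for a,b in zip(S,T):
    x,r=tri(ray(P['scene'],a),ray(P['top'],b));p.append(x);print(x,r)
p=np.array(p);f=(p[0]+p[1]-p[2]-p[3])/2;w=(p[0]+p[2]-p[1]-p[3])/2
print('fwd',f,np.linalg.norm(f),'pitch',np.arctan2(-f[2],np.hypot(*f[:2])),'yaw',np.arctan2(f[1],f[0]),'w',w)
n=np.cross(w,f);print(n/np.linalg.norm(n))
E
```

```text
scene [[121.7, 236.9], [129.1, 231.3], [120.3, 217.1], [113.2, 223.1]]
top [[215.8, 445.6], [231.3, 444.6], [229.8, 425.3], [214.4, 426.6]]
[ 552.8 -361.9  302.6] [1.2 1.2]
[ 513.5 -358.8  301.5] [1.6 1.6]
[ 549.1 -405.   324.2] [1.1 1.1]
[ 510.  -402.2  322.8] [1. 1.]
fwd [  3.6   43.25 -21.45] 48.41100081593022 pitch 0.45903265831973383 yaw 1.487750770374974 w [39.2  -2.95  1.25]
[0.00483983 0.44398275 0.89602226]
```

```bash
python3 - <<'E'
from h import *
import pickle
d=ctrl.get_image('wrist');o=ctrl.trace('wrist','relay_bar');s=ctrl.read_state();print(s['eef_pos'],s['tool_rot'])
pickle.dump((d,o),open('w1.pkl','wb'))
for r in o[:3]: print(r['confidence'],r['position'],cv2.minAreaRect(np.argwhere(r['mask']).astype(np.float32)))
E
python3 -m crank '[[[-1,-1,0,0],[-0.9,-1,0,0],[0,-0.6,0,0],[0,0,0,0],[0,0,0,0]]]' 0
python3 - <<'E'
from h import *
import pickle
d=save('wrist','wrist2');o=ctrl.trace('wrist','relay_bar');s=ctrl.read_state();print(s['eef_pos'],s['tool_rot'],s['width'])
pickle.dump((d,o),open('w2.pkl','wb'))
for r in o[:3]: print(r['confidence'],r['position'],cv2.minAreaRect(np.argwhere(r['mask']).astype(np.float32)))
E
```

```text
[508.35730186 232.15141854 231.32272573] [ 3.14148217e+00 -5.85288857e-05  3.14095084e+00]
0.73 [234.6, 247.5] ((235.50726318359375, 246.8875732421875), (97.18504333496094, 16.900348663330078), 3.6913859844207764)
clock: 4.08
eef_pos: [555.8, 165.7, 231.1]
tool_rot: [-3.142, -0.001, 3.138]
force: [-0.5, 1.4, -0.3]
width: 42.6
gripper_force: 0.0
[555.31315045 167.99221729 231.31295427] [ 3.14040106e+00 -5.78434601e-04  3.14137827e+00] 42.91450855651837
0.96 [188.9, 313.4] ((191.0, 312.0), (16.0, 104.0), 90.0)
```

View pics/wrist2.png

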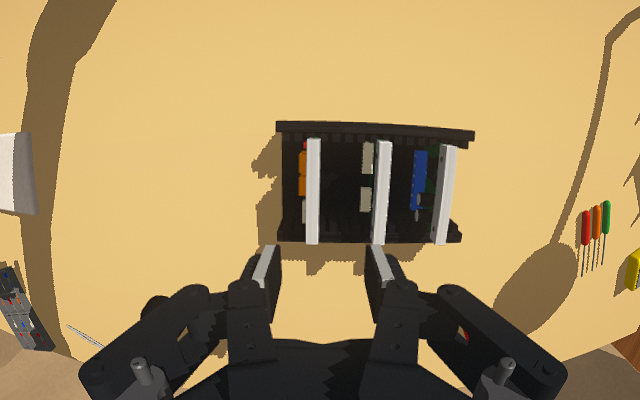

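```bash
python3 - <<'E'
from h import *
import pickle
D=[pickle.load(open(f'w{i}.pkl','rb')) for i in(1,2)]
# brightness-based bar centre columns per row near mask
def ends(d,o):
    m=o[0]['mask'];im=d['img'].astype(float);hsv=cv2.cvtColor(d['img'],cv2.COLOR_RGB2HSV)
    w=(hsv[...,1]<40)&(hsv[...,2]>190)&cv2.dilate(m.astype(np.uint8),np.ones((9,9))).astype(bool)
    rr=np.argwhere(w);r0,r1=rr[:,0].min(),rr[:,0].max()
    out=[]
    for r in np.linspace(r0+4,r1-4,5).astype(int):
        c=np.where(w[r])[0];out.append((r,c.min(),c.max()))
    print(r0,r1,out)
    l=np.polyfit(rr[:,0],rr[:,1],1)
    return [(r0-.5,np.polyval(l,r0-.5)),(r1+.5,np.polyval(l,r1+.5))]
E=[ends(*x) for x in D]
for i in(0,1): print(tri(fray(D[0][0],E[0][i]),fray(D[1][0],E[1][i])))
for k in(0,1): print([atz(fray(D[k][0],e),100) for e in E[k]])
E
```

```text
192 283 [(np.int64(196), np.int64(237), np.int64(247)), (np.int64(216), np.int64(238), np.int64(248)), (np.int64(237), np.int64(240), np.int64(249)), (np.int64(258), np.int64(241), np.int64(250)), (np.int64(279), np.int64(243), np.int64(252))]
139 243 [(np.int64(143), np.int64(307), np.int64(318)), (np.int64(167), np.int64(307), np.int64(318)), (np.int64(191), np.int64(307), np.int64(318)), (np.int64(215), np.int64(306), np.int64(317)), (np.int64(239), np.int64(306), np.int64(317))]
(array([504.8, 158.3, 100.9]), array([0.1, 0.1]))
(array([604.6, 155.2,  99.3]), array([0.3, 0.3]))
[array([505.2, 158.1, 100. ]), array([603.9, 155.3, 100. ])]
[array([504.7, 158.2, 100. ]), array([604.5, 155.4, 100. ])]
```

```bash
python3 -m crank '[[[0,-0.45,0.4,0.38],[0,0,1,0],[0,0,1,0],[0,0,1,0],[0,0,1,0],[0,0,1,0],[0,0,0.63,0],[0,0,0,0],[0,0,0,0]]]' 0
python3 -m crank '[[[0,0,0,0],[0,0,0,0],[0,0,0,0],[0,0,0,0],[0,0,0,0]]]' 1
```

```text
clock: 4.93
eef_pos: [555.1, 156.7, 80.1]
tool_rot: [3.141, -0.002, 3.112]
force: [0.5, -0.1, 0.3]
width: 42.9
gripper_force: 0.0
clock: 5.35
eef_pos: [557.1, 156.5, 82.2]
tool_rot: [3.139, 0.003, 3.11]
force: [-0.8, 0.7, 6.1]
width: 10.7
gripper_force: 60.4
```

```bash
python3 -m crank '[[[0,0,0,0],[0,0,-0.3,0],[0,0,-0.6,0],[0,0,-0.8,0],[0,0,-0.8,0],[0,0,-0.8,0],[0,0,-0.8,0],[0,0,-0.8,0],[0,0,-0.6,0],[0,0,-0.3,0],[0,0,0,0],[0,0,0,0]]]' 1
python3 - <<'E'
from h import *
d=save('wrist','wrist3');s=ctrl.read_state();print(s['eef_pos'],s['tool_rot'],s['width'],s['force'],s['qpos'].round(3))
E
```

```text
clock: 6.35
eef_pos: [555.6, 154.8, 225.3]
tool_rot: [-3.141, -0.001, 3.109]
force: [0.4, 0.7, -1.9]
width: 10.7
gripper_force: 59.2
[555.21162391 154.74986174 224.65428372] [-3.14077119e+00 -1.86966429e-03  3.10915994e+00] 10.511796332237113 [-0.47381516 -0.74707414 -2.47078686] [-0.277  0.53  -0.066  1.733  0.043  0.882  1.176]
```

View pics/wrist3.png

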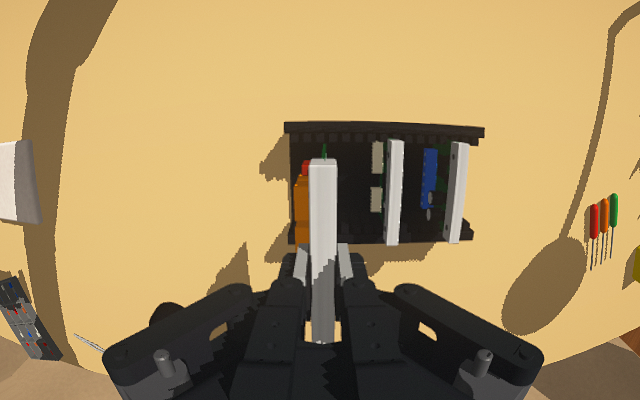

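```bash
python3 -m crank '[[[0.3,-0.5,-0.3,0],[0.5,-1,-0.3,0],[0.5,-1,-0.3,0],[0.5,-1,-0.3,0],[0.5,-1,-0.3,0],[0.5,-1,-0.3,0],[0.5,-1,-0.3,0],[0.5,-1,-0.3,0],[0.5,-1,-0.3,0],[0.5,-1,-0.3,0],[0.5,-1,-0.3,0],[0.5,-1,-0.3,0]]]' 1
python3 -m crank '[[[0.5,-1,-0.3,0],[0.5,-1,-0.3,0],[0.5,-1,-0.3,0],[0.5,-1,-0.3,0],[0.3,-0.5,0,0.7],[0,0,0,1],[0,0,0,1],[0,0,0,1],[0,0,0,1],[0,0,0,1],[0,0,0,1],[0,0,0,1]]]' 1
python3 - <<'E'
from h import *
s=ctrl.read_state();print(s['eef_pos'],s['tool_rot'],s['width'],s['force'],s['qpos'].round(3))
E
```

```text
clock: 7.4
eef_pos: [399.5, -128.9, 315.3]
tool_rot: [3.141, -0.002, 3.109]
force: [0.3, -0.5, -2.9]
width: 10.5
gripper_force: 59.1
clock: 8.4
eef_pos: [339.9, -237.2, 344.6]
tool_rot: [3.142, -0.003, 2.487]
force: [-0.5, -0.2, -2.8]
width: 10.3
gripper_force: 59.1
[ 339.86024851 -237.24922234  344.56803715] [ 3.14158021e+00 -2.53549952e-03  2.48721689e+00] 10.266485683342811 [-0.47124802 -0.21797396 -2.77543108] [ 0.382  0.154  0.187  1.955 -0.033  1.039  1.5  ]
```

```bash
python3 -m crank '[[[0.1,-0.5,0,0],[0.2,-1,0,0],[0.2,-1,0,0],[0.2,-1,0,0],[0.2,-1,0,0],[0.2,-1,0,0],[0.2,-1,0,0],[0.2,-1,0,0],[0.2,-1,0,0],[0.2,-1,-0.5,0],[0.2,-1,-1,0],[0.2,-1,-1,0]]]' 1
python3 -m crank '[[[0.2,-1,-1,0],[0.2,-1,-1,0],[0.2,-1,-1,0],[0,0,-1,0],[0,0,-1,0],[0,0,-1,0],[0,0,-1,0],[0,0,-1,0]]]' 1
python3 - <<'E'
from h import *
s=ctrl.read_state();print(s['eef_pos'],s['tool_rot'],s['width'],s['force'],s['qpos'].round(3))
E
```

```text
clock: 9.4
eef_pos: [120.1, -431.5, 407.3]
tool_rot: [3.139, -0.004, 2.491]
force: [0.6, -1.1, -1.4]
width: 10.7
gripper_force: 59.1
clock: 10.07
eef_pos: [64.3, -482.5, 608.1]
tool_rot: [3.139, -0.001, 2.491]
force: [-0.1, -1.5, -2.4]
width: 10.4
gripper_force: 59.2
[  64.268171   -482.52051776  608.13006176] [ 3.13947686e+00 -1.49271501e-03  2.49134344e+00] 10.37202247497994 [-0.08580591 -1.49768184 -2.36397545] [ 1.025  0.217  0.501  1.184 -0.106  1.769  2.416]
```

```bash
python3 -m crank '[[[0,0,-1,0],[0,0,-1,0],[0,0,-1,0],[0,0,-1,0],[0,0,-1,0],[0,0,-1,0]]]' 1
python3 - <<'E'
from h import *
s=ctrl.read_state();print(s['eef_pos'],s['tool_rot'],s['width'],s['force'],s['qpos'].round(3))
E
```

```text
clock: 10.57
eef_pos: [62.0, -471.0, 706.0]
tool_rot: [-3.103, 0.039, 2.493]
force: [-0.7, -0.6, -2.9]
width: 10.4
gripper_force: 60.1
[  62.02669591 -470.96639238  706.01922476] [-3.10329279  0.03896862  2.49259406] 10.376317906807573 [-0.66882223 -0.61203861 -2.93840293] [ 1.204  0.208  0.267  0.905 -0.062  1.981  2.359]
```

```bash
cat >> h.py <<'E'
from scipy.spatial.transform import Rotation as Ro
def st():
    s=ctrl.read_state();R=Ro.from_euler('xyz',s['tool_rot']).as_matrix()
    print('t',s['clock'],'p',s['eef_pos'].round(1),'zt',R[:,2].round(3),'xt',R[:,0].round(3),'q',s['qpos'].round(2),'w',s['width'].round(1) if hasattr(s['width'],'round') else s['width']);return s,R
E
python3 -m crank '[[[0,0,-1,0],[0,0,-1,0],[0,0,-1,0],[0,0,-1,0],[0,0,-1,0],[0,0,-1,0]]]' 1
python3 -c "
from h import *
st()"
python3 -m crank '[[[0,0,0.5,0],[0,0,1,0],[0,0,1,0]]]' 1
python3 -c "
from h import *
st()"
```

```text
clock: 11.07
eef_pos: [58.6, -441.6, 755.6]
tool_rot: [-3.022, 0.118, 2.5]
force: [-0.1, -0.3, -2.7]
width: 10.7
gripper_force: 60.2
t 11.0667 p [  58.6 -441.6  755.6] zt [ 0.022 -0.165 -0.986] xt [-0.796  0.594 -0.118] q [ 1.05  0.12  0.41  0.88 -0.06  1.98  2.36] w 10.718698628501535
clock: 11.32
eef_pos: [59.9, -452.4, 693.5]
tool_rot: [-3.021, 0.12, 2.501]
force: [-1.4, -0.3, -2.7]
width: 10.6
gripper_force: 60.2
t 11.3167 p [  59.9 -452.4  693.5] zt [ 0.023 -0.167 -0.986] xt [-0.796  0.594 -0.119] q [ 1.03  0.08  0.4   1.11 -0.03  1.79  2.34] w 10.564678787512914
```

```bash
python3 -m crank '[[[0.8,-0.6,0,0],[0.8,-0.6,0,0],[0.8,-0.6,0,0],[0.8,-0.6,-0.5,0],[0,0,-1,0],[0,0,-1,0],[0,0,-1,0],[0,0,-1,0],[0,0,-1,0],[0,0,-1,0],[0,0,-1,0],[0,0,-1,0]]]' 1
python3 -c "
from h import *
st()"
python3 -m crank '[[[0,0,-1,0],[0,0,-1,0],[0,0,-1,0],[0,0,-1,0],[0,0,-1,0],[0,0,-1,0]]]' 1
python3 -c "
from h import *
st()"
```

```text
clock: 12.32
eef_pos: [-41.5, -407.5, 797.3]
tool_rot: [-2.936, 0.174, 2.509]
force: [0.8, -0.2, -2.2]
width: 10.5
gripper_force: 61.1
t 12.3167 p [ -41.5 -407.5  797.3] zt [ 0.016 -0.265 -0.964] xt [-0.794  0.582 -0.173] q [ 1.37  0.03  0.29  0.86 -0.05  1.98  2.55] w 10.492582147684578
clock: 12.82
eef_pos: [-39.6, -365.5, 839.7]
tool_rot: [-2.842, 0.234, 2.527]
force: [0.3, 0.2, -1.7]
width: 10.6
gripper_force: 61.1
t 12.8167 p [ -39.6 -365.5  839.7] zt [ 0.011 -0.369 -0.93 ] xt [-0.795  0.561 -0.231] q [ 1.75 -0.05 -0.1   0.84 -0.05  1.98  2.54] w 10.599644635338374
```

```bash
python3 -m crank '[[[0,0,-1,0],[0,0,-1,0],[0,0,-1,0],[0,0,-1,0],[0,0,-1,0]]]' 1
python3 -c "
from h import *
st()"
```

```text
clock: 13.23
eef_pos: [-39.3, -325.6, 871.8]
tool_rot: [-2.763, 0.281, 2.543]
force: [-0.3, 0.8, -2.1]
width: 10.3
gripper_force: 61.1
t 13.2333 p [ -39.3 -325.6  871.8] zt [ 0.005 -0.451 -0.893] xt [-0.794  0.542 -0.278] q [ 1.74 -0.13 -0.05  0.83 -0.07  1.98  2.56] w 10.343862625484375
```

```bash
python3 - <<'E'
from h import *
P={}
for n in('scene','top'):
    P[n]=ctrl.get_image(n)
    for t in('lens',):
        print(n,[(np.round(r['position'],1).tolist(),round(r['confidence'],2)) for r in ctrl.place_of(n,t)[:2]])
    cv2.imwrite(f'pics/{n}4.png',P[n]['img'][:,:,::-1])
a=cv2.resize(P['scene']['img'][100:160,210:270],None,fx=8,fy=8,interpolation=cv2.INTER_CUBIC)
b=cv2.resize(P['top']['img'][205:245,400:440],None,fx=8,fy=8,interpolation=cv2.INTER_CUBIC)
c=np.zeros((480,800,3),np.uint8);c[:480,:480]=a;c[:320,480:]=b
c=np.clip(c*2.5,0,255).astype(np.uint8);cv2.imwrite('pics/crop4.png',c[:,:,::-1])
E
```

```text
scene [([141.0, 249.6], 0.88)]
top [([222.5, 408.4], 0.83)]
```

View pics/crop4.png

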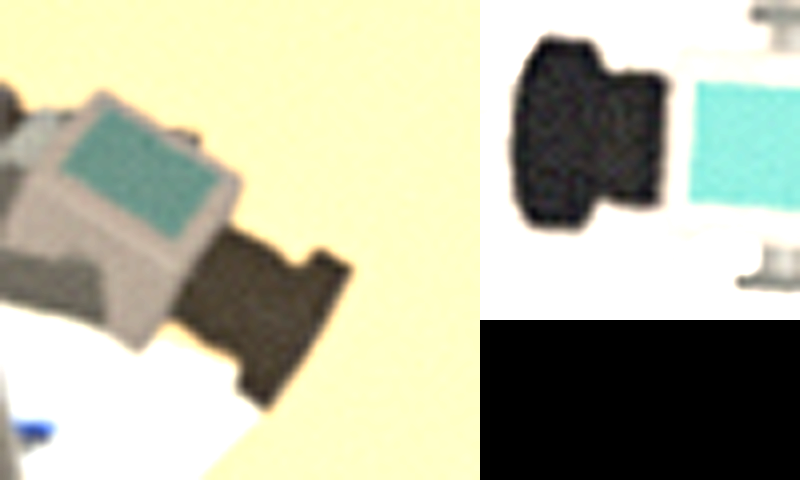

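```bash
cat > goal.py <<'E'
from h import *
yaw,p=1.492,0.459
d=np.array([np.cos(p)*np.cos(yaw),np.cos(p)*np.sin(yaw),-np.sin(p)])
left=np.array([-np.sin(yaw),np.cos(yaw),0]);up=np.cross(d,left)
P={n:ctrl.get_image(n) for n in('scene','top')}
lens,res=tri(ray(P['scene'],(142,249.2)),ray(P['top'],(222.1,408)));print('lens',lens,res)
s,R=st()
# tool: x=-board x, z=-board z, y=board y
face=s['eef_pos']+2.4*R[:,0]+34*R[:,2]-1*R[:,1]
e=lens+150*d-face
print('shift world',e.round(1),'tool units',(R.T@e/25).round(2))
print('face in lens',[(v@(face-lens)).round(1) for v in(d,left,up)])
by=R[:,1];bx=-R[:,0]
print('ang y',np.arccos(min(1,abs(by@d))),'ang x',np.arccos(min(1,abs(bx@left))))
xw=-left if True else 0
# board x = -left? board -y faces lens, z up: x = y cross z
bxg=np.cross(d,up);tx=-bxg
print('turn',np.arctan2(np.cross(R[:,0],tx)@R[:,2],R[:,0]@tx)/.08,'goal zt',-up)
E
python3 goal.py
```

```text
lens [ 532.5 -322.1  245.3] [1.1 1.1]
t 13.5333 p [ -39.  -327.2  870.4] zt [ 0.005 -0.447 -0.894] xt [-0.794  0.542 -0.276] q [ 1.74 -0.13 -0.06  0.83 -0.07  1.98  2.56] w 10.243100117651895
shift world [ 584.4  153.8 -660.9] tool units [-7.95 27.91 21.  ]
face in lens [np.float64(-321.5), np.float64(570.5), np.float64(504.2)]
ang y 0.5826341741310342 ang x 0.5839878937659592
turn -7.284513655711415 goal zt [-0.03487474 -0.44167712 -0.896496  ]
```

```bash
python3 -m crank '[[[0,0,0.5,0],[0,0,1,0],[0,0,1,0],[0,0,1,0],[0,0,1,0],[0,0,1,0],[0,0,1,0],[0,0,1,0],[0,0,1,0],[0,0,1,0],[0,0,1,0],[-0.6,0.9,0,0]]]' 1
python3 -m crank '[[[-0.6,0.9,0,0],[-0.6,0.9,0,0],[-0.6,0.9,0,0],[-0.6,0.9,0,0],[-0.6,0.9,0,0],[-0.6,0.9,0,0],[-0.6,0.9,0,0],[-0.6,0.9,0,0],[-0.6,0.9,0,0],[-0.6,0.9,0,0],[-0.6,0.9,0,0],[-0.6,0.9,0,0]]]' 1
python3 goal.py
```

```text
clock: 14.53
eef_pos: [-17.5, -437.7, 625.5]
tool_rot: [-2.774, 0.272, 2.531]
force: [0.0, 0.2, -2.7]
width: 10.8
gripper_force: 61.1
clock: 15.53
eef_pos: [295.8, -341.7, 585.9]
tool_rot: [-2.766, 0.279, 2.542]
force: [0.1, -0.7, -3.0]
width: 10.3
gripper_force: 61.1
lens [ 532.5 -322.1  245.3] [1.1 1.1]
t 15.6333 p [ 299.2 -339.8  585.1] zt [ 0.01  -0.445 -0.896] xt [-0.798  0.536 -0.275] q [ 1.6  -0.08 -1.    1.6   0.31  1.32  1.48] w 10.773373295730789
shift world [ 246.   166.3 -375.5] tool units [-0.16 15.95 10.59]
face in lens [np.float64(-182.4), np.float64(232.2), np.float64(254.6)]
ang y 0.5754415761770166 ang x 0.577024726473024
turn -7.1930798059564465 goal zt [-0.03487474 -0.44167712 -0.896496  ]
```

```bash
python3 -m crank '[[[0,1,0,0],[0,1,0,0],[0,1,0,0],[0,1,0,0],[0,1,0,0],[0,1,0,0],[0,1,0,0],[0,1,0,0],[0,0,0,-0.8],[0,0,0,-0.8],[0,0,0,-0.8],[0,0,0,-0.8]]]' 1
python3 -c "
from h import *
st()"
python3 -m crank '[[[0,0,0,-0.8],[0,0,0,-0.8],[0,0,0,-0.8],[0,0,0,-0.8],[0,0,0,-0.8],[0,0,0,0]]]' 1
python3 goal.py
```

```text
clock: 16.63
eef_pos: [416.4, -200.7, 514.8]
tool_rot: [-2.71, 0.175, 2.787]
force: [-0.7, -0.9, -2.2]
width: 10.5
gripper_force: 61.1
t 16.6333 p [ 416.4 -200.7  514.8] zt [ 0.003 -0.447 -0.895] xt [-0.923  0.342 -0.174] q [ 1.06  0.19 -1.21  1.65  0.63  1.52  0.95] w 10.50622400741601
clock: 17.13
eef_pos: [416.1, -201.0, 515.1]
tool_rot: [-2.679, 0.037, 3.074]
force: [-0.4, 0.2, -2.4]
width: 10.7
gripper_force: 61.1
lens [ 532.5 -322.1  245.3] [1.1 1.1]
t 17.2333 p [ 416.2 -200.9  515.4] zt [ 0.003 -0.448 -0.894] xt [-0.997  0.07  -0.039] q [ 1.06  0.19 -1.22  1.65  0.63  1.52  1.27] w 10.784410460410024
shift world [ 129.3   28.8 -306.5] tool units [-4.6   6.91 10.46]
face in lens [np.float64(-20.6), np.float64(126.6), np.float64(257.5)]
ang y 0.01022224488140706 ang x 0.039596646581824456
turn -0.1193211264210108 goal zt [-0.03487474 -0.44167712 -0.896496  ]
```

```bash
python3 -m crank '[[[-0.6,0.9,0,0],[-0.6,0.9,0,0],[-0.6,0.9,0,0],[-0.6,0.9,0,0],[-0.6,0.9,0,0],[-0.6,0.9,0,0],[-0.6,0.9,0,0],[-0.4,0.6,0,0],[0,0,0.5,0],[0,0,1,0],[0,0,1,0],[0,0,0,0]]]' 1
python3 goal.py
```

```text
clock: 18.23
eef_pos: [542.8, -86.7, 383.2]
tool_rot: [-2.674, 0.032, 3.069]
force: [-0.7, -1.2, -2.1]
width: 10.5
gripper_force: 61.0
lens [ 532.5 -322.1  245.3] [1.1 1.1]
t 18.3333 p [544.4 -83.5 387.2] zt [ 0.002 -0.449 -0.894] xt [-0.997  0.07  -0.038] q [ 0.49  0.55 -1.09  1.61  0.86  1.6   0.76] w 10.729840000420259
shift world [   1.1  -88.5 -178.3] tool units [-0.02  0.04  7.96]
face in lens [np.float64(150.1), np.float64(8.0), np.float64(198.9)]
ang y 0.010306113641685028 ang x 0.038649692140967445
turn -0.11310351071171917 goal zt [-0.03487474 -0.44167712 -0.896496  ]
```

```bash
python3 -m crank '[[[0,0,0.5,-0.1],[0,0,1,0],[0,0,1,0],[0,0,1,0],[0,0,1,0],[0,0,1,0],[0,0,1,0],[0,0,0.8,0],[0,0,0.5,0],[0,0,0.2,0],[0,0,0,0],[0,0,0,0]]]' 1
python3 goal.py; python3 - <<'E'
from h import *
o=[]
for n,(r0,c0) in (('scene',(90,200)),('top',(170,370))):
    d=save(n,n+'5');o.append(cv2.resize(d['img'][r0:r0+100,c0:c0+100],None,fx=4,fy=4,interpolation=cv2.INTER_CUBIC))
    for t in('relay_face','lens'):print(n,t,[(np.round(r['position'],1).tolist(),round(r['confidence'],2)) for r in ctrl.place_of(n,t)[:2]])
cv2.imwrite('pics/crop5.png',np.clip(np.hstack(o)*1.6,0,255)[:,:,::-1])
E
```

```text
clock: 19.33
eef_pos: [546.4, -171.6, 209.8]
tool_rot: [-2.678, 0.037, 3.082]
force: [0.6, -0.0, -2.9]
width: 10.5
gripper_force: 61.0
lens [ 532.5 -322.1  245.3] [1.1 1.1]
t 19.4333 p [ 546.6 -171.4  210.2] zt [ 0.007 -0.449 -0.894] xt [-0.998  0.06  -0.038] q [ 0.58  0.74 -0.99  1.86  1.1   1.31  0.6 ] w 10.475069292659764
shift world [-1.3 -0.7 -1.3] tool units [ 0.05 -0.    0.06]
face in lens [np.float64(150.1), np.float64(-1.2), np.float64(1.5)]
ang y 0.004693561415294671 ang x 0.04245914581824147
turn 0.002532538008568642 goal zt [-0.03487474 -0.44167712 -0.896496  ]
scene relay_face [([167.4, 292.7], 0.79)]
scene lens [([141.2, 249.6], 0.87), ([232.4, 416.3], 0.31)]
top relay_face [([216.5, 354.7], 0.96)]
top lens [([226.0, 409.0], 0.77)][ WARN:0@2.488] global loadsave.cpp:1063 imwrite_ Unsupported depth image for selected encoder is fallbacked to CV_8U.
```

View pics/crop5.png

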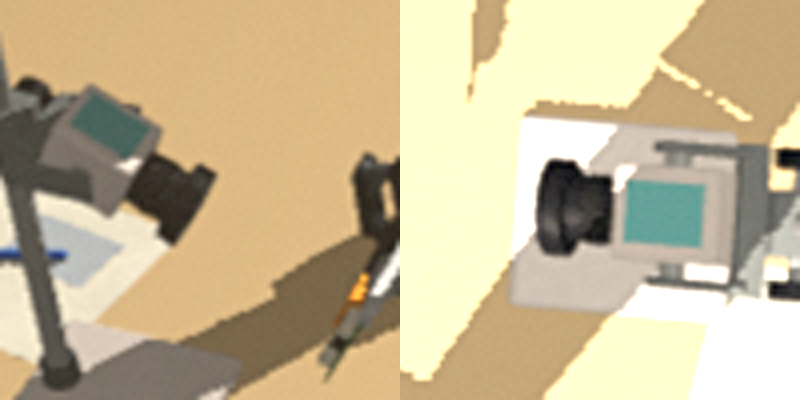

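```bash
python3 - <<'E'
from h import *
P={n:ctrl.get_image(n) for n in('scene','top')}
print(tri(ray(P['scene'],(167.4,292.7)),ray(P['top'],(216.5,354.7))))
s,R=st();print('face pred',s['eef_pos']+2.4*R[:,0]+34*R[:,2]-R[:,1],s['qd'].round(3))
print(tri(ray(P['scene'],(141.4,249.5)),ray(P['top'],(223.6,408.3))))
print(ctrl.place_of('top','relay_bar')[:1] and ctrl.place_of('top','relay_bar')[0])
E
```

```text
(array([ 547.5, -182.9,  183.4]), array([2.4, 2.4]))
t 19.8333 p [ 545.6 -172.4  209. ] zt [ 0.005 -0.449 -0.893] xt [-0.998  0.061 -0.036] q [ 0.58  0.74 -0.98  1.86  1.1   1.31  0.6 ] w 10.414928966458863
face pred [ 543.319151   -188.38973519  178.98527696] [ 0.001  0.003  0.001  0.001  0.001  0.001 -0.   ]
(array([ 528.4, -322.9,  244.3]), array([1.2, 1.2]))
{'position': [220.2, 351.7], 'confidence': 0.58}
```

```bash
python3 -m crank '[[[0,0,0,0],[0,0,0,0],[0,0,0,0],[0,0,0,0]]]' 1; python3 -c "
from cell import ctrl
print(ctrl.finish_job())"
```

```text
clock: 20.27
eef_pos: [545.5, -172.4, 208.8]
tool_rot: [-2.677, 0.035, 3.081]
force: [-0.3, 0.6, -2.0]
width: 10.5
gripper_force: 61.0
the job is handed in; nothing more can be done
None
```

I handed the job in at 20.3 s with the relay board held still by its bar, face about 150 mm in front of the lens and by my measurements centred to within about 10 mm and square to about 0.04 rad; no verdict was returned.

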